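Sort the kit motors and the wheel and shut the case

TASK

Clear up the robot kit: put both gear motors (one is held in the test cradle) in the motor case and the loose wheel in the wheel tray beside the wheel that is already there, all lying flat, each set down gently rather than dropped. Close the lid of the case fully, and leave everything else on the table where it is.

Things in the scene. Friction and masses are not known exactly. Their poses are not given: they have to be found in the camera images.
- motor_a_mid (a point): gear motor lying flat, 64 (its x) by 28 (y) by 28 mm tall, flat ends: grey gearbox block, short steel can at +x, an 8 mm wide stub 6 mm above the top, 20 mm from the middle to -x. 0.12 kg. Point: its centre, 14 mm above its underside. This one sits in the test cradle, along the cradle's x, its underside 8 mm above the table.
- motor_b_mid (a point): gear motor lying flat, 64 (its x) by 28 (y) by 28 mm tall, flat ends: grey gearbox block, short steel can at +x, an 8 mm wide stub 6 mm above the top, 20 mm from the middle to -x. 0.12 kg. Point: its centre, 14 mm above its underside. This one lies somewhere on the table at any yaw.
- wheel_a_mid (a point): a black rubber toy-car wheel lying flat, a plain disc 56 mm across and 24 mm thick (z is its axis), about 0.06 kg. The point is its centre, 12 mm above its underside. Anywhere on the table.
- wheel_b_mid (a point): a black rubber toy-car wheel lying flat, a plain disc 56 mm across and 24 mm thick (z is its axis), about 0.06 kg. The point is its centre, 12 mm above its underside. This one lies in the wheel tray already, towards one end (-y), and stays in it.
- motor_case (a point): centre of the inner floor (5 mm above the table) of the fixed grey motor case with hinged lid: 88 (x) by 179 (y) by 54 mm tall, walls 5 mm; x points to the hinge side, away from the robot. A divider leaves two compartments 78 (x) by 82 mm (y), 49 deep, centred at y = +43.5 and -43.5 mm. A motor fits in along x; fingers have room beside it, not at its ends.
- lid_hinge (a point): middle of the lid's hinge line, at the outer top edge of the case's +x wall (0.5 mm above it), level with the lid's inner face, parallel to the case's y. The lid is a 6 mm plate, 88 mm from hinge to free edge, 179 mm wide; a knob stands out 43 mm from its outer face, in the middle of its width, 58 mm from the hinge.
- lid (a joint): angle of the lid, rad: 0 shut flat on the case, 1.57 standing upright, more leans away from the robot. It stands open at the start (1.6 to 1.88). Its hinge is stiff: it stays where it is left and can be pushed shut with a finger on its outer face.
- wheel_tray (a point): the wheel tray: a fixed open grey plastic tray, 130 mm (x) by 180 mm (y) outside, 22 mm tall, walls and floor 5 mm. The point is the centre of the inner floor, 5 mm above the table.
- cradle: fixed aluminium test cradle holding a motor along its x: a foot 60 by 56 mm, 8 mm thick, and on each long side of the motor (+y, -y) a cheek 50 mm long, 9 mm thick, up to 42 mm above the table, 34 mm apart. Open at +x and -x, where the motor stands out about 2 mm beyond the foot, so it can be gripped only by its two ends. Origin on the table under its middle.
- tape_mid (a point): bystander: a roll of paper tape lying flat, 84 mm across, 20 mm tall. Point at its centre.
- battery_mid (a point): bystander: a black battery pack, 70 mm (x) by 48 mm (y) by 26 mm tall, with a 7 mm plug beyond the +x end. Point at its centre.
- jar_mid (a point): bystander: a small clear jar, 52 mm across, 50 mm tall. Point at its centre.
- sensor_mid (a point): bystander: a grey distance sensor, not a motor: a block 22 mm (x) by 46 mm (y) by 26 mm tall with two round eyes standing 10 mm out of its -x face. Point at the centre of the block.
- beam: bystander: a flat yellow construction beam, 128 mm (x) by 16 mm by 8 mm, origin under its middle.
- screwdriver: bystander: a screwdriver about 180 mm long lying along its x.
- marker: bystander: a white pen 16 mm thick, about 130 mm long, lying along its x.

How it is judged:
At the end, for the whole second after the job is handed in: Both motors at rest on the floor of the motor case (centre under 26 mm above it), the loose wheel and the one that was there at rest on the floor of the wheel tray, inside its walls (centre under 20 mm above it), and the lid shut to within 0.06 rad (x of motor_a_mid in the frame of motor_case between -0.039 and 0.039 m and y of motor_a_mid in the frame of motor_case between -0.085 and 0.085 m and z of each of motor_a_mid, motor_b_mid in the frame of motor_case below 0.026 m and linear speed of each of motor_a, motor_b, wheel_a, wheel_b below 0.03 m/s and x of motor_b_mid in the frame of motor_case between -0.039 and 0.039 m and y of motor_b_mid in the frame of motor_case between -0.085 and 0.085 m and x of wheel_a_mid in the frame of wheel_tray between -0.06 and 0.06 m and y of wheel_a_mid in the frame of wheel_tray between -0.085 and 0.085 m and z of each of wheel_a_mid, wheel_b_mid in the frame of wheel_tray below 0.02 m and x of wheel_b_mid in the frame of wheel_tray between -0.06 and 0.06 m and y of wheel_b_mid in the frame of wheel_tray between -0.085 and 0.085 m and value of joint lid below 0.06 rad); the robot touches nothing.
It fails at once if motor_a is dropped into the case (falls, not held, faster than 0.55 m/s below its rim) (x of motor_a_mid in the frame of motor_case between -0.039 and 0.039 m and y of motor_a_mid in the frame of motor_case between -0.085 and 0.085 m and z of motor_a_mid in the frame of motor_case below 0.045 m and linear speed of motor_a above 0.55 m/s and contact force between the fingers and motor_a below 0.2 N).
It fails at once if motor_b is dropped into the case (falls, not held, faster than 0.55 m/s below its rim) (x of motor_b_mid in the frame of motor_case between -0.039 and 0.039 m and y of motor_b_mid in the frame of motor_case between -0.085 and 0.085 m and z of motor_b_mid in the frame of motor_case below 0.045 m and linear speed of motor_b above 0.55 m/s and contact force between the fingers and motor_b below 0.2 N).
It fails at once if wheel_a is dropped into the tray (falls, not held, faster than 0.6 m/s just above its floor) (x of wheel_a_mid in the frame of wheel_tray between -0.06 and 0.06 m and y of wheel_a_mid in the frame of wheel_tray between -0.085 and 0.085 m and z of wheel_a_mid in the frame of wheel_tray below 0.03 m and linear speed of wheel_a above 0.6 m/s and contact force between the fingers and wheel_a below 0.2 N).
It fails at once if wheel_b is dropped into the tray (falls, not held, faster than 0.6 m/s just above its floor) (x of wheel_b_mid in the frame of wheel_tray between -0.06 and 0.06 m and y of wheel_b_mid in the frame of wheel_tray between -0.085 and 0.085 m and z of wheel_b_mid in the frame of wheel_tray below 0.03 m and linear speed of wheel_b above 0.6 m/s and contact force between the fingers and wheel_b below 0.2 N).
It fails at once if another thing on the table is shoved more than 40 mm (distance of any of tape_mid, battery_mid, jar_mid, sensor_mid, beam, screwdriver, marker from where it was at the start of the episode above 0.04 m).
It also fails if it takes over 72 s, if anything falls off the work surface, if the arm or the gripper's body presses on something with over 40 N, if the wrist force passes 120 N, or if a joint passes its speed limit or range.

ROBOT

A 6-joint arm with a two-finger parallel gripper is mounted at the origin on the work surface. World frame = base frame: x ahead of the robot, y to its left, z up, the work surface at z = 0. Lengths are in m, angles in rad, forces in N, time in s.
With the tool pointing down it reaches from about 0.35 to 0.775 m from the base axis. Payload 7.3 kg.
Tool frame: the origin (TCP) lies midway between the tips of the shut fingers; the grasp point (between the pads) lies 19 mm behind it (robot.grip_point_offset is the distance from the TCP to the grasp point, in m); z points along the fingers, y is the direction in which the jaws open and shut (so a half turn about z gives the same grasp; the last joint's range is limited). The gripper opens to 92 mm and grips with 3 to 60 N. Pads are 19 mm wide; open, the fingers measure 130 mm over their backs; the gripper's body (75 mm by 190 mm) begins 47 mm behind the grasp point.
Start: joints at [1.02, 0.342, 1.524, -0, 1.275, -0.146], TCP at [0.207, 0.483, 0.227] pointing down, gripper open.
Joint ranges: [-2.53, 2.53], [-0.77, 2.02], [0.04, 2.7], [-1, 4.14], [0.28, 2.66], [-3.11, 3.11]. Speed limits (rad/s): [2.57, 2.57, 3.14, 3.14, 3.14, 3.14].

INTERFACE

Orientations are given as a 3x3 rotation matrix whose columns are the frame's x, y, z axes.
In Python, from rig import robot, effector, kinematics, imaging, close_job gives the robot as it stands. Calls block until the motion is done:
- robot.move_ptp(position, orientation): joint-space move of the TCP to a pose.
- robot.move_straight(position, rate=0.15, rot=None): straight line of the TCP; rot=None keeps the orientation; rate is the mean speed in m/s.
- robot.set_joints(angles): joint-space move.
- effector.gripper_to(opening, strength=None): finger opening in m; strength is the grip in N (None keeps the last); returns when the fingers have stopped.
- robot.sleep(seconds).
- kinematics.ik(position, orientation): joint angles nearest the present ones, or None.
- robot.read_state(): the state.
- imaging.read_camera(name): name is "scene" or "top" or "wrist"; returns a dict with "frame" (420x560x3 uint8, red, green, blue), "K" (3x3 intrinsics, pixels), "extrinsics" (4x4, takes a point from camera to world coordinates). Camera axes: x right, y down, z forward; pixel columns grow to the right and rows downward; lengths in m; the calibration is good to about 2 mm. A picture is of the moment at which its call begins. There is no depth.
A pose or a line that the arm cannot do raises robot.PlanningError and nothing moves.
- close_job(): hands the job in, once; it reports no verdict.
The state is a dict: "clock": time; "qpos": joint angles; "joint_velocities": joint speeds; "joint_torque": joint torques, N m; "tcp_pos": TCP position; "tcp_rot": TCP orientation; "ft_force": force on the tool from outside, world axes, zero at the start; "ft_torque": the same for the moment, N m; "gripper_width": finger opening in m.
Only numpy, scipy, OpenCV 4.12 (cv2) and the standard library are available. Lean on these libraries where they do the work, as an engineer would, in place of code of your own. Each camera call takes 0.05 s, during which the arm holds its last target.

## Working session

There is one attempt and no reset: what is moved stays moved. The work goes in short steps, each a Python script; the robot and the scene stay as the last script left them, time stands still between calls to the robot, and variables do not carry over. Pictures are saved under pics/ and viewed, and the job is handed in when it is done.

```bash
mkdir -p pics; ls
python3 - <<'E'
from rig import robot, effector, kinematics, imaging
import cv2
for n in ["scene","top","wrist"]:
    d=imaging.read_camera(n)
    cv2.imwrite(f"pics/{n}0.png",cv2.cvtColor(d["frame"],cv2.COLOR_RGB2BGR))
    print(n,d["K"].round(1).tolist(),d["extrinsics"].round(4).tolist())
s=robot.read_state();print(s["clock"],s["tcp_rot"],s["gripper_width"],robot.grip_point_offset)
E
```

```text
pics
scene [[518.7, 0.0, 273.1], [0.0, 518.7, 213.4], [0.0, 0.0, 1.0]] [[-0.0625, 0.6825, -0.7282, 1.511], [0.998, 0.0421, -0.0462, 0.0827], [-0.0008, -0.7297, -0.6838, 0.9675], [0.0, 0.0, 0.0, 1.0]]
top [[397.6, 0.0, 276.5], [0.0, 397.6, 207.6], [0.0, 0.0, 1.0]] [[-0.0224, -0.9874, 0.1569, 0.3918], [-0.9996, 0.0249, 0.0139, -0.006], [-0.0177, -0.1565, -0.9875, 1.002], [0.0, 0.0, 0.0, 1.0]]
wrist [[329.6, 0.0, 276.1], [0.0, 329.6, 212.7], [0.0, 0.0, 1.0]] [[0.3943, 0.8821, 0.2577, 0.1371], [0.919, -0.3784, -0.1108, 0.5137], [-0.0002, 0.2806, -0.9598, 0.3848], [0.0, 0.0, 0.0, 1.0]]
0.15 [[-9.19180096e-01  3.93836968e-01 -6.27636951e-04]
 [ 3.93837427e-01  9.19179557e-01 -1.01132377e-03]
 [ 1.78614367e-04 -1.17677560e-03 -9.99999292e-01]] 0.09172629874545637 0.0188
```

View pics/top0.png

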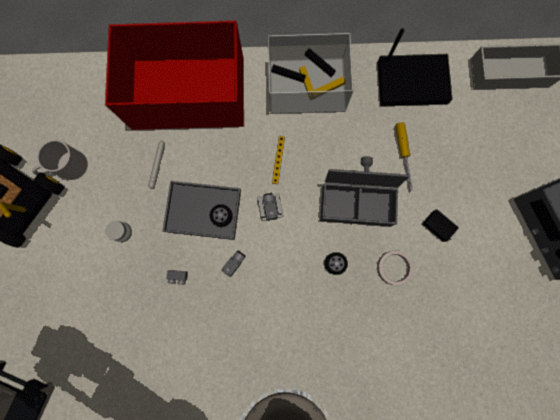

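View pics/scene0.png

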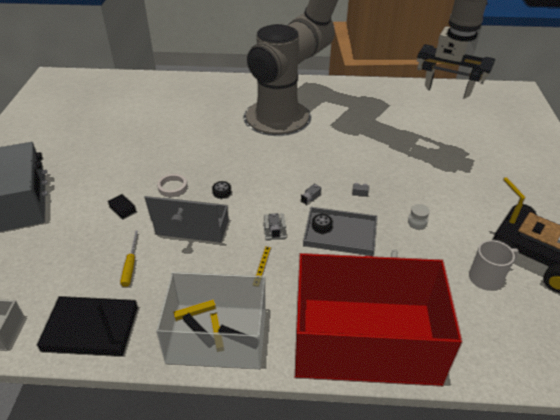

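View pics/wrist0.png

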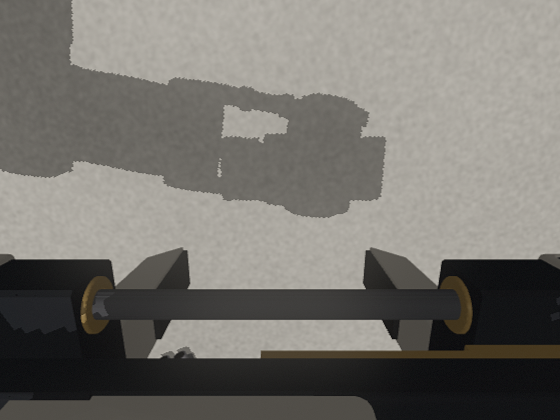

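The top view shows motor B at (234,263), cradle (269,206), loose wheel (336,263), tray (202,210) with wheel B (221,215), and the case at (358,205) with its lid open. I'll take enlarged crops next to get positions.

Run:
```python
import cv2
im=cv2.imread("pics/top0.png")
c=im[150:300,155:305];cv2.imwrite("pics/cA.png",cv2.resize(c,(600,600),interpolation=cv2.INTER_CUBIC))
c=im[140:290,305:465];cv2.imwrite("pics/cB.png",cv2.resize(c,(640,600),interpolation=cv2.INTER_CUBIC))
```

```text
(no output)
```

View pics/cA.png

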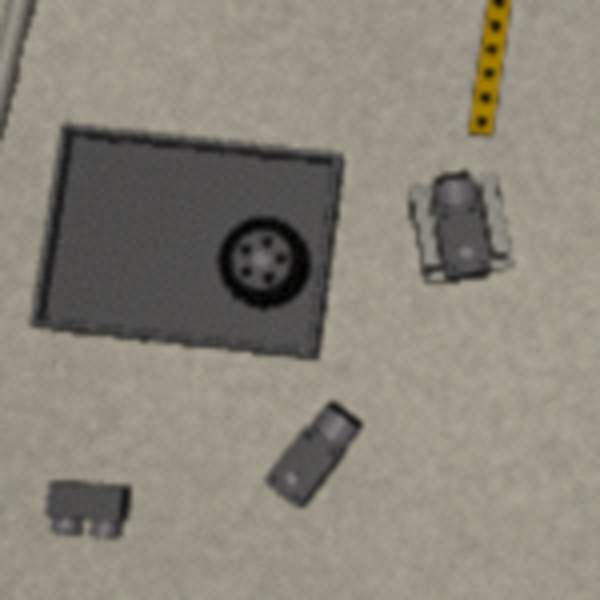

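View pics/cB.png

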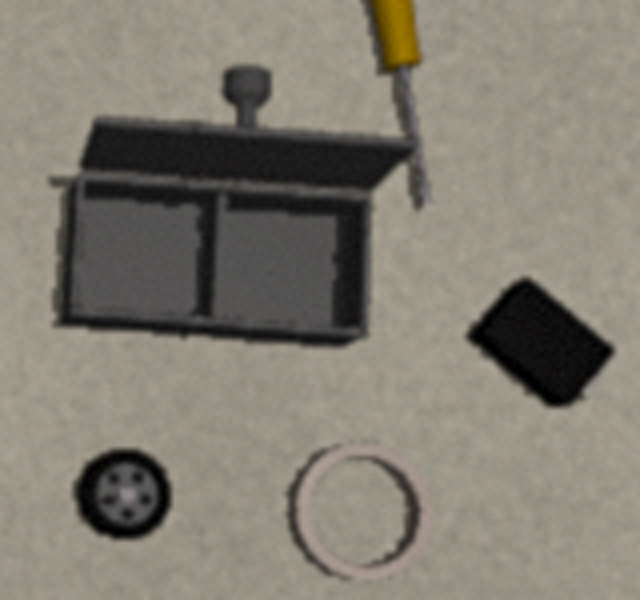

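```bash
cat > h.py <<'E'
from rig import robot, effector, kinematics, imaging, close_job
import numpy as np, cv2
def toplane(d,uv,z):
    K,T=d["K"],d["extrinsics"]
    uv=np.atleast_2d(np.array(uv,float))
    r=np.c_[uv,np.ones(len(uv))]@np.linalg.inv(K).T@T[:3,:3].T
    o=T[:3,3]
    return o+r*((z-o[2])/r[:,2])[:,None]
def proj(d,P):
    P=np.atleast_2d(P);T=d["extrinsics"]
    c=(P-T[:3,3])@T[:3,:3]; q=c@d["K"].T
    return q[:,:2]/q[:,2:]
def R(yaw):  # tool down, jaw (y) axis direction at yaw
    y=np.array([np.cos(yaw),np.sin(yaw),0]);z=np.array([0,0,-1.]);x=np.cross(y,z)
    return np.c_[x,y,z]
def snap(n,f=None):
    d=imaging.read_camera(n)
    if f: cv2.imwrite("pics/"+f+".png",cv2.cvtColor(d["frame"],cv2.COLOR_RGB2BGR))
    return d
E
python3 - <<'E'
from h import *
np.set_printoptions(precision=4,suppress=True)
d=snap("top")
A=lambda p:np.array(p)/4+[155-.375,150-.375]
B=lambda p:np.array(p)/4+[305-.375,140-.375]
def show(n,p,z):
    q=toplane(d,p,z)[:,:2];print(n,q.tolist() if 0 else q, "mean",q.mean(0))
    if len(q)==4: print("  edges",np.linalg.norm(np.roll(q,-1,0)-q,axis=1),[np.degrees(np.arctan2(*(b-a)[::-1])).round(1) for a,b in zip(q,np.roll(q,-1,0))])
show("tray",A([(65,126),(343,155),(318,356),(35,323)]),.022)
show("case",B([(57,322),(364,338),(372,195),(72,180)]),.054)
show("motB",A([(333,403),(362,424),(303,505),(268,480)]),.028)
show("wheelA",B([(123,493)]),.024)
show("wheelB",A([(264,261)]),.029)
show("cradle",A([(410,188),(495,175),(510,265),(428,282)]),.042)
show("motA",A([(440,178),(472,174),(490,275),(445,280)]),.036)
show("knob",B([(247,85)]),.12)
g=cv2.cvtColor(d["frame"],cv2.COLOR_RGB2GRAY)
m=(g<45).astype(np.uint8); m[:, :300]=0
n,l,s,c=cv2.connectedComponentsWithStats(m)
for i in range(1,n):
    if s[i,4]>60: print(s[i],c[i])
E
```

```text
tray [[0.6222 0.274 ]
 [0.5989 0.0977]
 [0.4726 0.1142]
 [0.4973 0.2903]] mean [0.5478 0.194 ]
  edges [0.1778 0.1273 0.1778 0.126 ] [np.float64(-97.5), np.float64(172.6), np.float64(82.0), np.float64(-7.4)]
case [[ 0.5095 -0.0936]
 [ 0.4954 -0.2759]
 [ 0.5822 -0.2867]
 [ 0.5962 -0.1061]] mean [ 0.5458 -0.1906]
  edges [0.1829 0.0874 0.1812 0.0876] [np.float64(-94.4), np.float64(-7.1), np.float64(85.6), np.float64(171.8)]
motB [[0.4432 0.1044]
 [0.43   0.0868]
 [0.3822 0.1231]
 [0.3976 0.1443]] mean [0.4133 0.1146]
  edges [0.022  0.06   0.0262 0.0605] [np.float64(-126.8), np.float64(142.9), np.float64(54.0), np.float64(-41.1)]
wheelA [[ 0.4076 -0.1323]] mean [ 0.4076 -0.1323]
wheelB [[0.5317 0.1465]] mean [0.5317 0.1465]
cradle [[ 0.5729  0.0545]
 [ 0.5797  0.0021]
 [ 0.5236 -0.0057]
 [ 0.5144  0.0444]] mean [0.5477 0.0238]
  edges [0.0528 0.0566 0.051  0.0593] [np.float64(-82.6), np.float64(-172.0), np.float64(100.4), np.float64(9.8)]
motA [[0.5798 0.0362]
 [0.5818 0.0164]
 [0.5186 0.0067]
 [0.5162 0.0343]] mean [0.5491 0.0234]
  edges [0.02   0.064  0.0277 0.0637] [np.float64(-84.2), np.float64(-171.3), np.float64(95.0), np.float64(1.7)]
knob [[ 0.6346 -0.2008]] mean [ 0.6346 -0.2008]
[ 377   28   75   78 3626] [413.0998  78.5982]
[546  47  14  28 241] [553.2075  61.2448]
[305  48  30  29 289] [319.3772  61.9619]
[472  50  15  38 209] [477.689   68.0909]
[326 171  82  16 834] [364.5612 178.8981]
[ 514  179   46  100 2127] [542.3658 224.3658]
[326 185  34  34 234] [347.9274 194.8333]
[320 186  73  40 227] [346.8194 216.7048]
[362 188  34  34 330] [385.8394 200.1212]
[423 210  35  31 609] [439.7471 225.5189]
[324 253  23  21 205] [334.4829 263.1854]
[300 409  11  11  84] [303.9405 415.2143]
```

Run:
```python
from h import *
t=robot.read_state()["clock"]
robot.move_ptp([.413,.115,.20],R(np.radians(50)))
print(robot.read_state()["clock"]-t, robot.read_state()["qpos"])
d=snap("wrist","w1"); print(proj(d,[[.413,.115,.028]]))
np.savez("w1.npz",K=d["K"],extrinsics=d["extrinsics"])
```

```text
1.5583 [ 9.37615776e-02  1.92651053e-01  1.81140060e+00  2.90795549e-04
  1.13732275e+00 -7.79918492e-01]
[[274.1302899 194.3421951]]
```

View pics/w1.png

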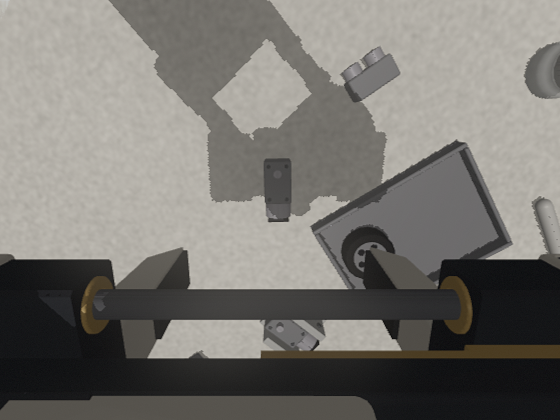

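Motor B sits at columns 264–291, rows 158–221, upright in the frame, so the jaw yaw is right. I'll compute its centre.

Run:
```python
from h import *
d=np.load("w1.npz")
p=toplane(d,[(264.5,158.5),(291,158.5),(267,205),(289.5,205)],.028)[:,:2]
print(p)
e=toplane(d,[(278,221)],0.003)[:,:2]; print(e, toplane(d,[(277.8,158.5)],.028), np.linalg.norm(e-toplane(d,[(277.8,158.5)],.028)[:,:2]))
tp=proj(d,[[.413,.115,.028]])
g=cv2.cvtColor(cv2.imread("pics/w1.png"),cv2.COLOR_BGR2GRAY)
c=cv2.resize(g[140:240,220:340],None,fx=5,fy=5,interpolation=cv2.INTER_CUBIC);cv2.imwrite("pics/w1c.png",c)
```

```text
[[0.37877674 0.13123637]
 [0.39576621 0.15149084]
 [0.41692262 0.10202501]
 [0.43194278 0.11992257]]
[[0.44390131 0.09460711]] [[0.38730294 0.14140112 0.028     ]] 0.07343742373705672
```

View pics/w1c.png

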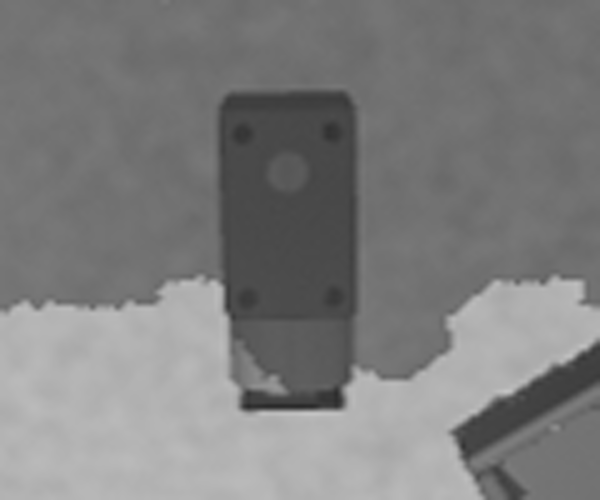

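Run:
```python
from h import *
d=np.load("w1.npz")
p=toplane(d,[(277.4,158.2)],.0)[0,:2],toplane(d,[(277.4,161.6)],.028)[0,:2]
f1=toplane(d,[(278.2,221.8)],.02)[0,:2]; f2=toplane(d,[(278.2,218)],.026)[0,:2]
s=toplane(d,[(277.4,174.3)],.034)[0,:2]
print(p,f1,f2,"stub",s)
for a in p:
  for f in (f1,f2): print(np.linalg.norm(f-a),(a+f)/2,np.degrees(np.arctan2(*(f-a)[::-1])))
u=np.array([np.cos(np.radians(-40)),np.sin(np.radians(-40))]);print("centre from stub",s+.02*u)
```

```text
(array([0.38952019, 0.13923247]), array([0.38941072, 0.13911774])) [0.44048263 0.09758129] [0.43572966 0.10148923] stub [0.39842348 0.13153441]
0.06581786663648084 [0.41500141 0.11840688] -39.25884120341197
0.059664629296614424 [0.41262493 0.12036085] -39.24146322647126
0.0658302157289246 [0.41494668 0.11834952] -39.12122776266933
0.05967704591217525 [0.41257019 0.12030348] -39.08966428063649
centre from stub [0.41374437 0.11867866]
```

Motor B: the stub and the two ends agree on a centre of (0.414, 0.1187), measured length is about 64 mm and yaw −39.5°. I'll grasp it now, lift, then look at the case from above it.

Run:
```python
from h import *
yw=np.radians(50.5)
robot.move_ptp([.414,.1187,.07],R(yw))
robot.move_straight([.414,.1187,.005],rate=.12)
effector.gripper_to(0.02,25)
s=robot.read_state();print("w",s["gripper_width"],s["ft_force"])
robot.move_straight([.414,.1187,.2],rate=.25)
s=robot.read_state();print("w",s["gripper_width"],s["ft_force"],s["clock"])
robot.move_ptp([.47,-.18,.24],R(np.radians(85)))
d=snap("wrist","w2");np.savez("w2.npz",K=d["K"],extrinsics=d["extrinsics"])
print(robot.read_state()["clock"])
```

```text
w 0.027979778334748857 [0.46378913 0.56470957 0.06979191]
w 0.027366064660940197 [-0.75237325 -0.22811381 -1.60923219] 5.025
6.25
```

View pics/w2.png

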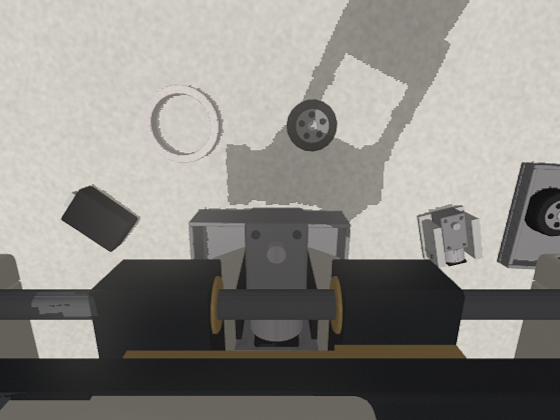

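Run:
```python
import cv2
im=cv2.imread("pics/w2.png")
cv2.imwrite("pics/w2c.png",cv2.resize(im[190:270,180:360],None,fx=4,fy=4,interpolation=cv2.INTER_CUBIC))
```

```text
(no output)
```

View pics/w2c.png

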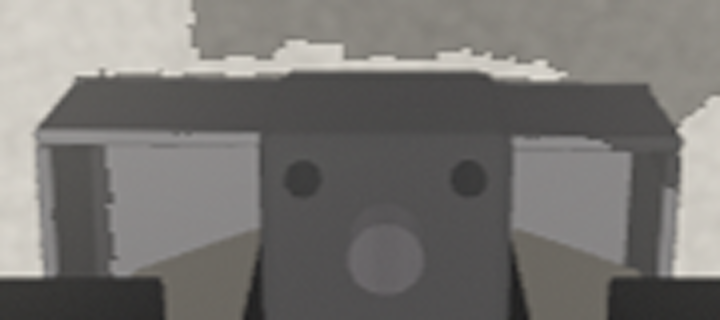

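Run:
```python
from h import *
np.set_printoptions(precision=4,suppress=True)
d=np.load("w2.npz");s=robot.read_state()
a=toplane(d,[(189.1,222.9),(349.9,224.7)],.054)[:,:2];b=toplane(d,[(199.3,209),(341.8,211.3)],0)[:,:2]
for q in (a,b):
    v=q[0]-q[1];L=np.linalg.norm(v);ang=np.arctan2(v[1],v[0])  # q0 = left=-y
    v=-v/L; ex=np.array([v[1],-v[0]])
    print(q,L,"y axis",np.degrees(np.arctan2(v[1],v[0])),"centre",q.mean(0)+.044*ex)
t=s["tcp_pos"];print(t)
zu=t[2]-.005
st=toplane(d,[(276.4,254.4)],zu+.034)[0];print("stub tool",s["tcp_rot"].T@(st-t))
en=toplane(d,[(276.4,223)],zu+.028)[0];print("end tool",s["tcp_rot"].T@(en-t))
```

```text
[[ 0.4976 -0.2754]
 [ 0.5153 -0.0998]] 0.176469192027831 y axis 84.24468729252649 centre [ 0.5502 -0.192 ]
[[ 0.4968 -0.276 ]
 [ 0.5156 -0.0983]] 0.1787804104282426 y axis 83.96333683776072 centre [ 0.5499 -0.1918]
[ 0.4699 -0.1788  0.2394]
stub tool [ 0.0195  0.0014 -0.029 ]
end tool [ 0.0316  0.0014 -0.023 ]
```

Case: centre (0.550, −0.192), y axis at 84.1°. The upper and lower edges agree, and the 177–179 mm width matches the model. The motor is centred in the grip. I'll lower it into the −y compartment.

```bash
cat >> h.py <<'E'
CC=np.array([.550,-.1918]);CY=np.radians(84.1)
def case(x,y):
    return CC+x*np.array([np.sin(CY),-np.cos(CY)])+y*np.array([np.cos(CY),np.sin(CY)])
E
python3 - <<'E'
from h import *
p=case(-.002,-.0435);Rc=R(CY)
robot.move_ptp([*p,.15],Rc)
robot.move_straight([*p,.05],rate=.15)
s=robot.read_state();print(s["ft_force"])
robot.move_straight([*p,.0105],rate=.06)
s=robot.read_state();print(s["ft_force"],s["tcp_pos"])
effector.gripper_to(0.036)
print(robot.read_state()["gripper_width"])
robot.move_straight([*p,.15],rate=.2)
robot.move_ptp([.53,.03,.22],R(np.radians(8.5)))
d=snap("wrist","w3");np.savez("w3.npz",K=d["K"],extrinsics=d["extrinsics"])
snap("top","t3")
print(robot.read_state()["clock"])
im=cv2.imread("pics/t3.png");cv2.imwrite("pics/t3c.png",cv2.resize(im[140:290,305:465],None,fx=4,fy=4,interpolation=cv2.INTER_CUBIC))
E
```

```text
[-0.11875451  0.57507027 -1.7424952 ]
[-0.56581073 -0.3978333  -1.38768862] [ 0.54346639 -0.23482477  0.01005625]
0.03616300004443413
11.3667
```

View pics/w3.png

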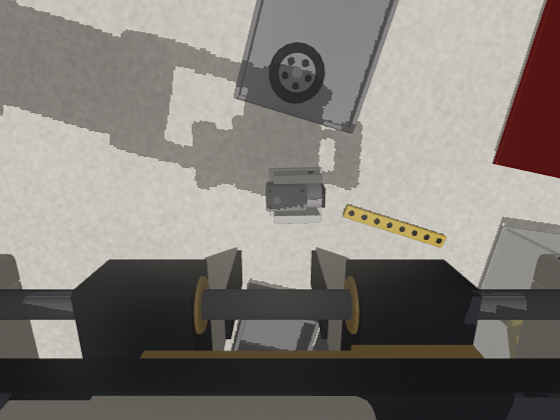

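View pics/t3c.png

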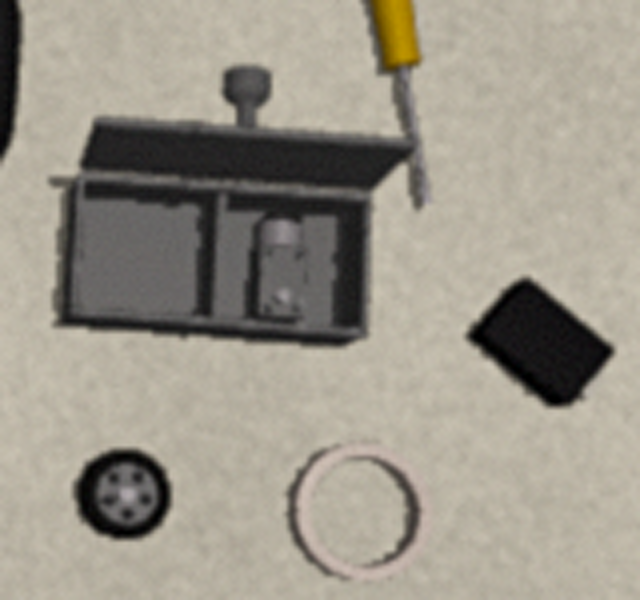

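Motor B lies flat in the −y compartment. The wrist view shows motor A in the cradle at about (295,195), with the beam's near end at (345,210).

Run:
```python
import cv2
im=cv2.imread("pics/w3.png")
cv2.imwrite("pics/w3c.png",cv2.resize(im[155:235,250:370],None,fx=6,fy=6,interpolation=cv2.INTER_CUBIC))
```

```text
(no output)
```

View pics/w3c.png

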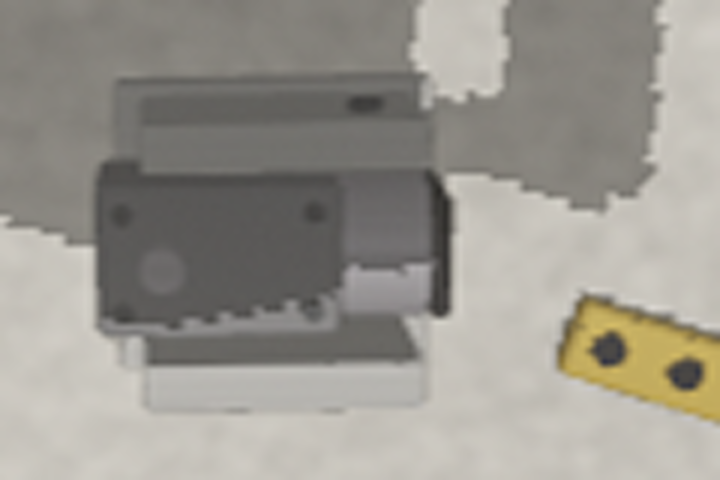

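Run:
```python
from h import *
np.set_printoptions(precision=4,suppress=True)
d=np.load("w3.npz")
P=lambda x,y:(250+x/6-.42,155+y/6-.42)
st=toplane(d,[P(162,271)],.042)[0,:2]
q=toplane(d,[P(97,176),P(343,178),P(337,330),P(100,330)],.036)[:,:2]
l=(q[0]+q[3])/2;r=(q[1]+q[2])/2;e=toplane(d,[P(438,245)],.033)[0,:2];e2=toplane(d,[P(450,245)],.020)[0,:2]
u=(q[1]-q[0])+(q[2]-q[3]);yaw=np.arctan2(u[1],u[0]);u/=np.linalg.norm(u)
print(q,"stub",st,"yaw",np.degrees(yaw),"ends",l,e,e2,np.linalg.norm(e-l),np.linalg.norm(e2-l))
print("c stub",st+.02*u,"c end",l+.032*u, "c far",e2-.032*u)
b=toplane(d,[P(585,297),P(560,372)],.008);print("beam end",b)
ch=toplane(d,[P(140,121),P(434,121),P(424,365),P(145,365)],.042)[:,:2];print("cheek",ch,ch.mean(0))
```

```text
[[0.5182 0.037 ]
 [0.561  0.043 ]
 [0.5648 0.0155]
 [0.5226 0.0093]] stub [0.5318 0.0232] yaw 8.24194511864232 ends [0.5204 0.0231] [0.5803 0.033 ] [0.5848 0.0306] 0.06070332725799779 0.06485142477596088
c stub [0.5516 0.026 ] c end [0.5521 0.0277] c far [0.5532 0.026 ]
beam end [[0.6148 0.0218 0.008 ]
 [0.6131 0.0062 0.008 ]]
cheek [[0.5242 0.0488]
 [0.574  0.0562]
 [0.5803 0.013 ]
 [0.5314 0.0057]] [0.5525 0.0309]
```

Run:
```python
from h import *
ya=np.radians(8.2);c=[.552,.0268]
effector.gripper_to(.076)
robot.move_ptp([*c,.09],R(ya))
robot.move_straight([*c,.012],rate=.12)
print(robot.read_state()["ft_force"])
effector.gripper_to(0.05,35)
s=robot.read_state();print("w",s["gripper_width"],s["ft_force"],s["tcp_pos"])
robot.move_straight([*c,.12],rate=.12)
s=robot.read_state();print("w",s["gripper_width"],s["ft_force"])
robot.move_ptp([.42,-.01,.10],R(np.radians(-5.9)))
s=robot.read_state();print("w",s["gripper_width"])
d=snap("wrist","w4");np.savez("w4.npz",K=d["K"],extrinsics=d["extrinsics"]);print(s["clock"])
```

```text
[ 0.02785321 -0.78310261 -0.68171484]
w 0.06386684034635201 [-1.01667725 -0.03454468  6.7018716 ] [0.55230685 0.02678655 0.01280662]
w 0.06414890081783174 [ 0.20636624  0.46408157 -2.20560133]
w 0.06377633474153428
15.6
```

View pics/w4.png

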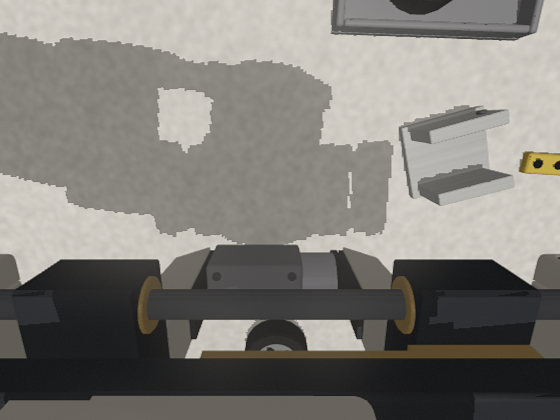

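Motor A is held by its ends, 64 mm wide, and level; the cradle is empty. I'll set it on the table and regrasp it by its sides.

Run:
```python
from h import *
c=[.42,-.01]
robot.move_straight([*c,.02],rate=.12)
robot.move_straight([*c,.0055],rate=.04)
print(robot.read_state()["ft_force"],robot.read_state()["tcp_pos"])
effector.gripper_to(.085)
robot.move_straight([*c,.17],rate=.25)
robot.move_ptp([*c,.17],R(CY))
d=snap("wrist","w5");np.savez("w5.npz",K=d["K"],extrinsics=d["extrinsics"]);print(robot.read_state()["clock"])
im=cv2.imread("pics/w5.png");cv2.imwrite("pics/w5c.png",cv2.resize(im[130:250,200:350],None,fx=5,fy=5,interpolation=cv2.INTER_CUBIC))
```

```text
[-0.35201976 -0.05623925 -1.01022571] [ 0.41988366 -0.00998031  0.00535205]
19.8167
```

View pics/w5c.png

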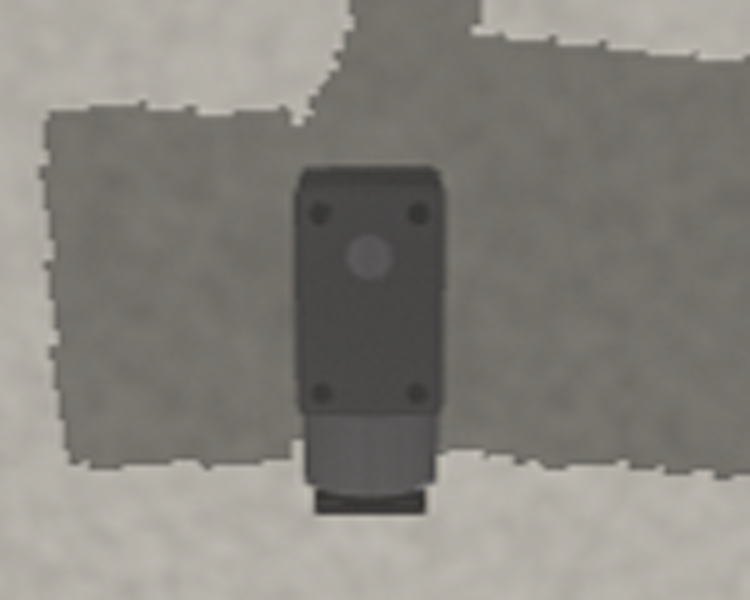

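Run:
```python
from h import *
d=np.load("w5.npz");s=robot.read_state()
st=toplane(d,[(273.6,181)],.034)[0];o=s["tcp_rot"].T@(st-s["tcp_pos"]);print(o)
dx=np.clip(o[0]-.020,-.004,.004); c=np.array([.42,-.01])+s["tcp_rot"][:2,0]*dx+s["tcp_rot"][:2,1]*o[1]; print(c)
robot.move_straight([*c,.05],rate=.2)
robot.move_straight([*c,.005],rate=.1)
effector.gripper_to(0.02,25)
s=robot.read_state();print("w",s["gripper_width"],s["ft_force"])
robot.move_straight([*c,.17],rate=.25)
p=case(-.002,.0435);Rc=R(CY)
robot.move_ptp([*p,.15],Rc)
d=snap("wrist","w6");np.savez("w6.npz",K=d["K"],extrinsics=d["extrinsics"])
s=robot.read_state();print(s["clock"],s["gripper_width"])
im=cv2.imread("pics/w6.png");cv2.imwrite("pics/w6c.png",cv2.resize(im[170:270,190:350],None,fx=5,fy=5,interpolation=cv2.INTER_CUBIC)[:500])
```

```text
[ 0.01967579 -0.00058617  0.13560984]
[ 0.4202617  -0.01061662]
w 0.027643361524857264 [ 0.67255695 -0.84957955  0.02242122]
23.7417 0.027758350521923332
```

View pics/w6.png

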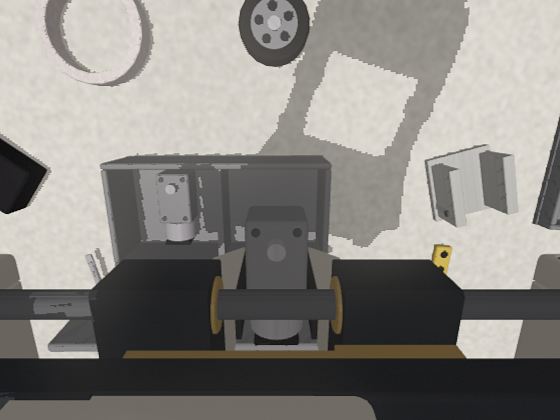

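Motor A is held along the case and aligned over the +y compartment. I'll lower it in, then move over the loose wheel.

Run:
```python
from h import *
p=case(-.002,.0435)
robot.move_straight([*p,.05],rate=.15)
robot.move_straight([*p,.0105],rate=.06)
s=robot.read_state();print(s["ft_force"],s["tcp_pos"])
effector.gripper_to(0.036)
robot.move_straight([*p,.15],rate=.2)
effector.gripper_to(0.085)
robot.move_ptp([.408,-.132,.17],R(np.radians(-7.5)))
d=snap("wrist","w7");np.savez("w7.npz",K=d["K"],extrinsics=d["extrinsics"])
snap("top","t7")
print(robot.read_state()["clock"])
im=cv2.imread("pics/t7.png");cv2.imwrite("pics/t7c.png",cv2.resize(im[140:290,305:465],None,fx=4,fy=4,interpolation=cv2.INTER_CUBIC))
```

```text
[-0.00369764  0.36238229 -1.70362048] [ 0.55245711 -0.14831655  0.01011457]
29.0083
```

View pics/w7.png

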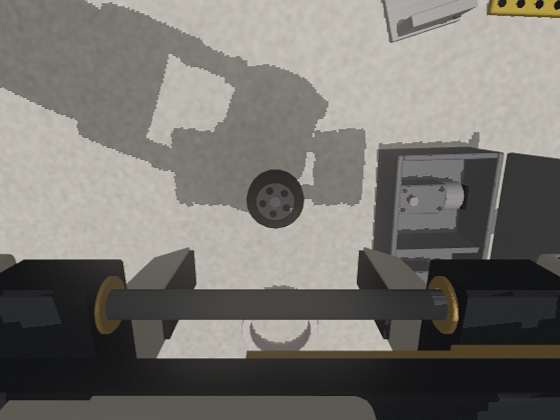

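View pics/t7c.png

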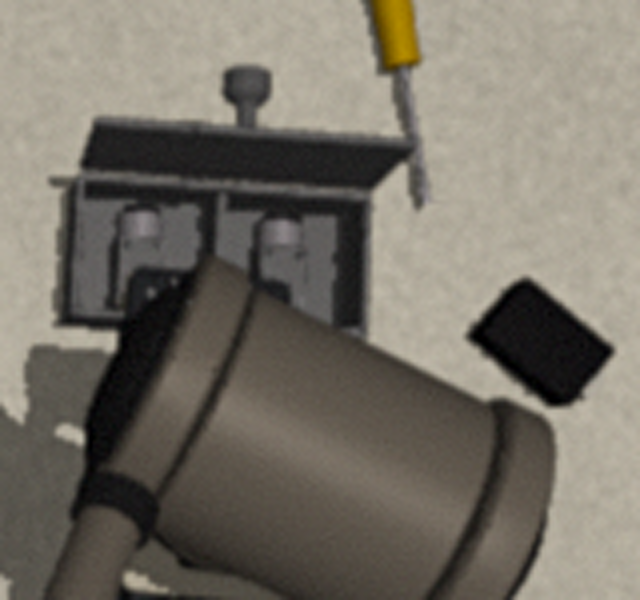

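Both motors lie in the case. The loose wheel's hub is at (275,200) in the wrist view. I'll grasp it and look at the tray.

Run:
```python
from h import *
d=np.load("w7.npz")
c=toplane(d,[(275.2,200.5)],.026)[0,:2];print(c)
robot.move_straight([*c,.06],rate=.2)
robot.move_straight([*c,.004],rate=.1)
effector.gripper_to(0.03,25)
s=robot.read_state();print("w",s["gripper_width"],s["ft_force"])
robot.move_straight([*c,.16],rate=.25)
ty=np.radians(-7.6);q=np.array([.551,.196])+.035*np.array([-np.sin(ty),np.cos(ty)])
robot.move_ptp([*q,.15],R(ty))
d=snap("wrist","w8");np.savez("w8.npz",K=d["K"],extrinsics=d["extrinsics"])
s=robot.read_state();print("w",s["gripper_width"],s["clock"],q)
```

```text
[ 0.40772735 -0.131112  ]
w 0.05548622682843798 [-0.59276848  0.22745139  4.34886456]
w 0.05536867212517256 33.275 [0.55562897 0.23069254]
```

View pics/w8.png

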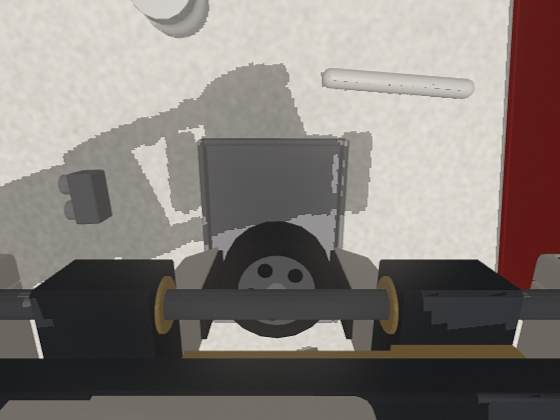

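Run:
```python
from h import *
d=np.load("w8.npz")
a=toplane(d,[(199,139.5),(348.5,139.5)],.022)[:,:2];v=a[1]-a[0];L=np.linalg.norm(v);v/=L
print(a,L,np.degrees(np.arctan2(v[1],v[0])),"centre",a.mean(0)-.09*np.array([-v[1],v[0]]))
```

```text
[[0.4985489  0.29612617]
 [0.62447205 0.27911008]] 0.12706764515608926 -7.69580539853651 centre [0.54945825 0.19842875]
```

Tray: the edge measures 127 mm (130 expected), yaw −7.7°, centre (0.550, 0.198). The target is clear of the walls, so I'll place the wheel.

Run:
```python
from h import *
q=[.5547,.2315]
robot.move_straight([*q,.04],rate=.15)
robot.move_straight([*q,.0100],rate=.06)
s=robot.read_state();print(s["ft_force"],s["tcp_pos"])
effector.gripper_to(0.066)
robot.move_straight([*q,.15],rate=.2)
effector.gripper_to(0.0)
h=case(.044,0);n=case(.044+.075,.05)
for x in (.075,.05,.02,-.02):
    p=case(.044+x,.05); print(np.hypot(*p),kinematics.ik([*p,.125],R(CY)) is not None)
snap("scene","s9")
im=cv2.imread("pics/s9.png");cv2.imwrite("pics/s9c.png",cv2.resize(im[150:300,110:260],None,fx=4,fy=4,interpolation=cv2.INTER_CUBIC))
d=snap("top","t9")
im=cv2.imread("pics/t9.png");cv2.imwrite("pics/t9c.png",cv2.resize(im[140:290,100:460],None,fx=2.2,fy=2.2,interpolation=cv2.INTER_CUBIC))
print(robot.read_state()["clock"])
```

```text
[ 0.75948036 -1.00608119 -1.7056112 ] [0.55449439 0.23144508 0.00941509]
0.6909575551999618 True
0.6661510603379659 True
0.6364032571500415 True
0.5967787974396901 True
37.3167
```

View pics/s9c.png

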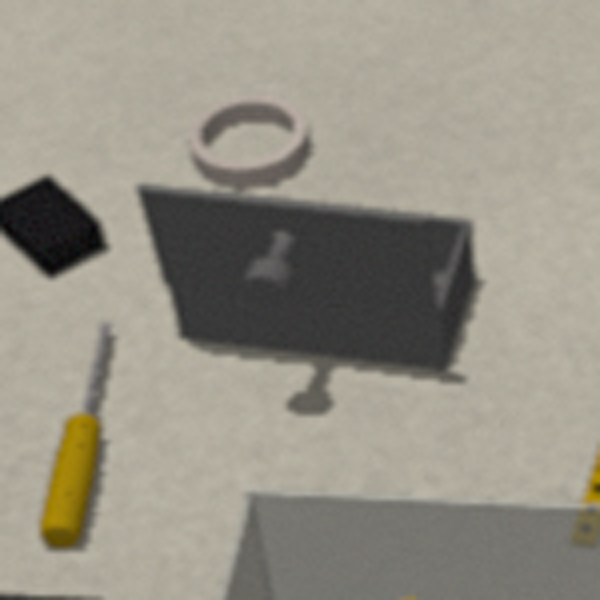

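View pics/t9c.png

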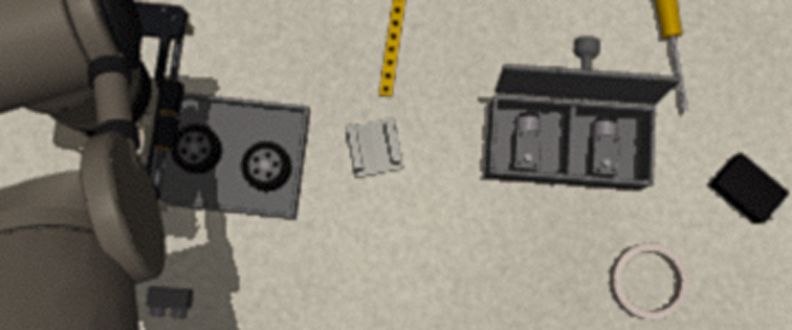

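The wheel lies flat in the tray beside wheel B, and everything else is in place. Next I'll close the lid with the shut fingers, working around the hinge.

Run:
```python
from h import *
Y=.055;Rc=R(CY);s_=.070;w=.010
p=case(.044+.068,Y)
t=robot.read_state()["tcp_pos"]
robot.move_straight([t[0],t[1],.24],rate=.3)
robot.move_ptp([*p,.23],Rc)
robot.move_straight([*p,.125],rate=.2)
print(robot.read_state()["ft_force"],robot.read_state()["clock"])
def tgt(th):
    x=-s_*np.cos(th)+.006*np.sin(th)+w; z=.0545+s_*np.sin(th)+.006*np.cos(th)
    return [*case(.044+x,Y),z]
for th in [1.5,1.3,1.1,.9,.7]:
    robot.move_straight(tgt(th),rate=.12)
    s=robot.read_state();print(th,s["ft_force"].round(1),s["clock"])
snap("scene","s10");snap("wrist","w10")
```

```text
[-0.06783664  0.28565045 -0.08603904] 40.3417
1.5 [ 0.1  0.5 -0.4] 40.9667
1.3 [ 0.4 -0.3  0.2] 41.2333
1.1 [-0.3  0.1 -0.2] 41.5
0.9 [ 1.5 -0.2 -0.8] 41.7667
0.7 [-0.  -0.8 -0.1] 42.0333
```

View pics/s10.png

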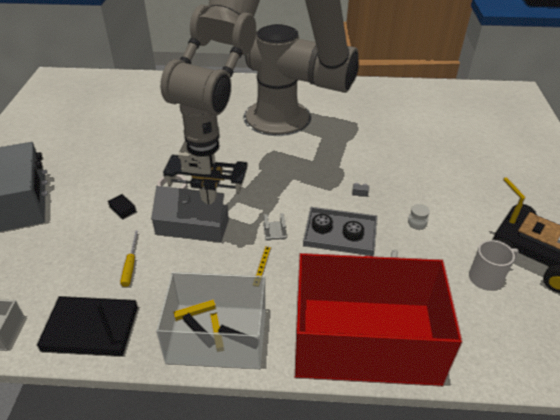

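The lid is swinging down ahead of the fingers. I'll carry on to shut, watching the force.

Run:
```python
from h import *
Y=.055;s_=.070;w=.010
def tgt(th):
    x=-s_*np.cos(th)+.006*np.sin(th)+w; z=.0545+s_*np.sin(th)+.006*np.cos(th)
    return [*case(.044+x,Y),z]
for th in [.5,.3,.15,.08,.04,.02,0,-.02,-.04,-.06,-.08,-.1]:
    robot.move_straight(tgt(th),rate=.08)
    s=robot.read_state();print(th,s["ft_force"].round(1),s["tcp_pos"][2].round(4),s["clock"])
    if s["ft_force"][2]>15: break
d=snap("wrist","w11")
t=s["tcp_pos"]
robot.move_straight([t[0],t[1],.2],rate=.2)
robot.move_ptp([.40,-.05,.3],R(CY))
snap("scene","s11");snap("top","t11");print(robot.read_state()["clock"])
for n,sl in (("s11",np.s_[150:300,110:260]),("t11",np.s_[140:290,305:465])):
    im=cv2.imread(f"pics/{n}.png")[sl];cv2.imwrite(f"pics/{n}c.png",cv2.resize(im,None,fx=4,fy=4,interpolation=cv2.INTER_CUBIC)[:600,:800])
```

```text
0.5 [-0.4 -0.1 -0.4] 0.0932 42.4583
0.3 [-0.   0.3  0.5] 0.0808 42.7833
0.15 [-0.3 -0.5 -0.3] 0.0708 43.0667
0.08 [-0.4  0.5 -0. ] 0.0659 43.3167
0.04 [-0.5 -0.  -0.1] 0.0632 43.5667
0.02 [ 1.  -0.8 -1. ] 0.0618 43.8167
0 [0.5 0.7 3.6] 0.0608 44.0667
-0.02 [-3.3  1.3 13. ] 0.0606 44.3167
-0.04 [-6.7  2.2 22.5] 0.0604 44.5667
46.3667
```

View pics/s11.png

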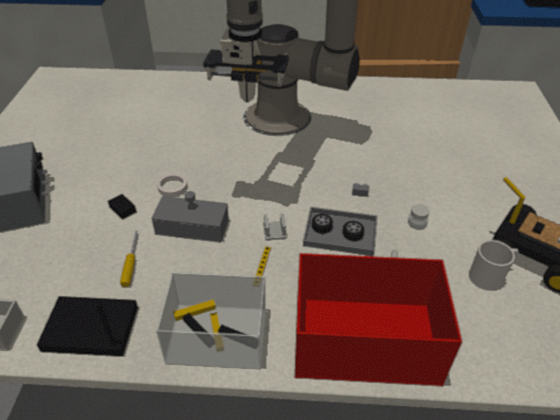

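View pics/s11c.png

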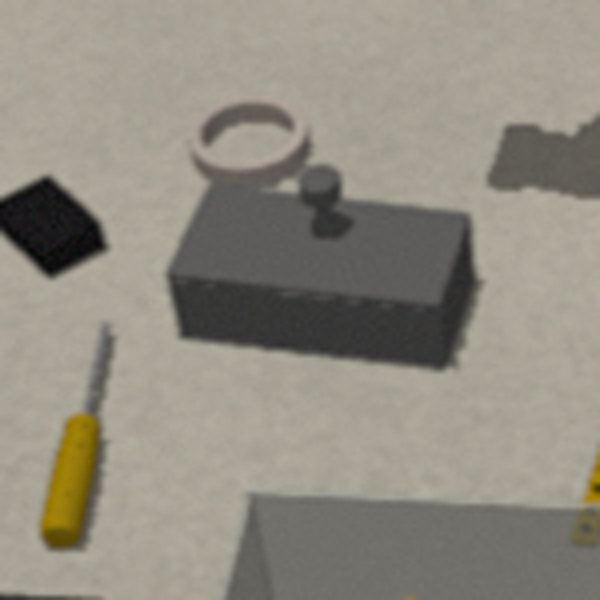

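The lid lies flat. The fingers met a hard stop at z = 0.0604 m, against an expected outer face at 0.0605 m, with 22 N. The bystanders haven't moved, so I'll hand in.

Run:
```python
from h import *
print(robot.read_state()["ft_force"]); close_job()
```

```text
[ 0.19729327 -0.2201451  -0.66252713]
the job is handed in; nothing more can be done
```

I handed the job in with about 46 s of the 72 s used; it returned no verdict.

- **Motors:** Both were lowered by their sides into the case, motor B in the −y compartment and motor A in the +y one. I took motor A from the cradle by its ends, set it on the table and regripped it by its sides. A top view before closing showed both lying flat.
- **Wheel:** The loose wheel lies flat in the tray beside the one already there.
- **Lid:** I pushed it shut with the closed fingers. They hit a hard stop at z = 0.0604 m, where the outer face of a shut lid should be at 0.0605 m, with about 22 N. The last picture shows it flat.
- **Everything else:** The other things on the table look unmoved in the last scene picture, judged by eye rather than measured. The gripper was clear of everything.

No check failed. The top-camera positions differed from the wrist-camera ones by up to about 4 mm. I used the wrist values wherever the fit mattered.

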